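# Fit the banding mask on the chopstick jig

## Task

Get the banding jig ready for decorating: first press both black chopsticks all the way down into their grooves, until they are flush with the top of the jig. Then take the brown mask cover by its handle, lay it on the jig lengthwise along the aluminium fence and slide it along until the hole in its underside drops over the locating pin and it lies flat. Finish while still gripping the handle and pressing the cover down with roughly 15 N, never so hard that the lacquer would be bruised, and leave everything else on the bench where it is.

Things in the scene. Friction and masses are not known exactly. Their poses are not given: they have to be found in the camera images.
- jig: Banding jig fixed to the bench: pale wooden block, 130 mm (x) by 250 mm (y), flat top 24 mm above the origin, which lies at the underside, midway between two 10 mm wide grooves along y at x = -28 and +28 mm, each with a chopstick. x runs from -62 to +68 mm, y +-125 mm, z up. The cover goes on with its axes parallel to the jig's (a half turn is as good).
- fence (a point): Top inner edge of the jig's aluminium fence, midway along it; axes as the jig's. At x = +55.5 mm, 16 mm above the jig's flat top, 12.5 mm thick, running the full 250 mm along y. With the cover seated, a gap of about 0.5 mm stays between its long edge and the fence.
- pin_slot (a point): Middle of the jig's 60 mm pin slot (along y, at x = 0), level with the flat top; axes as the jig's. In it stands the steel locating pin, 10 mm thick, 7 mm above the flat top, bevelled to 6 mm at the tip, rigidly locked. Its place along the slot differs each time, from y = -20 to +20 mm, and is not reported: look from above beforehand, or slide the cover to find it.
- stick_near (a joint): How far the chopstick on the side away from the fence (groove x = -28 mm) has been pressed down, m: 0 = standing 6 mm proud of the jig's top, 0.006 = home, flush with it. It starts 3.5 to 6 mm proud. It goes straight down without tilting, takes about 4 N to move, and stays where it is left.
- stick_far (a joint): The same for the chopstick beside the fence (groove x = +28 mm).
- stick_near_top (a point): Middle of the upper face of the chopstick away from the fence (black, 230 mm long along the jig's y, 8 mm wide at the head (-y) tapering in steps to 4 mm at the tip, 6 mm at the middle). z up.
- stick_far_top (a point): Middle of the upper face of the chopstick beside the fence, the same kind of stick.
- cover: Mask cover, loose, 0.2 to 0.45 kg: brown plate 110 mm (x) by 170 mm (y) by 12 mm thick with four windows, flat on the bench. Origin: centre of the underside, z up. A dark wooden bar handle on its middle, 24 mm thick (x), 76 mm long (y), stands 12 to 48 mm above the origin; take it across its thickness. Seated, its origin is level with the jig's flat top, on the pin's axis.
- bore (a point): Mouth of the round blind hole in the cover's underside, right below the handle at the cover's origin: 13 mm across with a 1.5 mm bevel, 10 mm deep, fits over the pin with 1.5 mm play all round. Not visible from above.
- handle (a point): The point to grip in the middle of the cover's handle, 34 mm above the cover's underside; axes as the cover's.
- lacquer_can: Bystander: can of lacquer, 72 mm across, 85 mm high. Origin at the centre of its underside.
- bowl: Bystander: brown lacquer bowl, 104 mm across, 58 mm high. Origin at the centre of its underside.
- stem_cup: Bystander: vermilion stem cup, 68 mm across, 100 mm high. Origin at the centre of its underside.
- whetstone: Bystander: grey polishing stone, 65 by 180 by 26 mm. Origin at the centre of its underside.
- brush: Bystander: brush, 200 mm long along its x, lying down.
- spatula: Bystander: spatula, 210 mm long along its x, lying down.
- sample_plaque: Bystander: black lacquer sample plaque, 50 by 100 by 12 mm. Origin at the centre of its underside.
- saucer: Bystander: white saucer, 80 mm across, 18 mm high. Origin at the centre of its underside.

How it is judged:
By the outcome, as a careful person would: the job done as asked, in the order asked, and still so for the second after the job is handed in, while the arm keeps its last pose, push and grip.
It also fails if it takes over 67 s, if anything falls off the work surface, if the arm or the gripper's body presses on something with over 40 N, if the wrist force passes 120 N, or if a joint passes its speed limit or range.

## Robot

A 6-joint arm with a two-finger parallel gripper is mounted at the origin on the work surface. World frame = base frame: x ahead of the robot, y to its left, z up, the work surface at z = 0. Lengths are in m, angles in degrees, forces in N, time in s.
With the tool pointing down it reaches from about 0.25 to 0.725 m from the base axis. Payload 9.7 kg.
Tool frame: the origin (TCP) lies at the very end of the fingers, on their centre line; the grasp point (between the pads) lies 19 mm behind it; z points along the fingers, y is the line along which they close (so a half turn about z gives the same grasp; the last joint's range is limited). The gripper opens to 85 mm and grips with 20 to 120 N. Pads are 22 mm wide; open, the fingers measure 114 mm over their backs; the gripper's body (76 mm by 85 mm) begins 54 mm behind the grasp point. The pads swing forward as they close: fully open they stand 13 mm farther back than shut.
Start: joints at [-66.177, 4.979, 10.078, 95.1, 0, 90], TCP at [0.222, -0.503, 0.231] pointing down, gripper open.
Joint ranges: [-179.16, 179.16], [-48.56, 103.87], [-65.8, 70.77], [-126.05, 130.52], [-82.76, 87.17], [-180, 180]. Speed limits (degrees/s): [127.2, 127.2, 147.25, 180, 180, 180].

## Interface

Orientations are given as [roll, pitch, yaw] about the fixed x, y, z axes, in that order (R = Rz(yaw) Ry(pitch) Rx(roll)).
In Python, from workcell import telemetry, optics, workorder gives the robot as it stands.
- The arm moves only by the shell command python3 -m handwheel 'ROWS' [FORCE]. ROWS is JSON, a list of rows, each an object of numbers: "tx", "ty", "tz": the shift along the tool's x, y, z in m; "ax", "ay", "az": the turn, a rotation vector about the tool's x, y, z in degrees; "jaw": the gripper command: -1 is shut, 1 is fully open, values between are in proportion. A call has exactly 10 rows; each row shifts and turns the commanded pose from where the row before left it, along the tool's axes as they then stand; what a row does not reach is not made up. A row lasts 1/8 s, in which the tool goes at most 62.5 mm and 10.7 degrees, less where a joint would pass 70% of its speed; a pose out of reach is approached as far as the arm can. A call is refused whole if a number of a shift passes 0.0625 or a number of a turn 10.7, either way. A call with a gripper value outside its range is refused whole. The fingers move at their own pace and stop on an object; FORCE is the grip in N (left out, the last holds). Time passes only in rows, so rows that do not move let the fingers close, or fill a call up. It gives the time, the measured TCP pose, the force, the opening and the grip force at its end, in the units of the state.
- telemetry.get_obs(): the state, without advancing time (a new reading comes with each control period).
- optics.camera(name): name is "scene" or "side" or "wrist"; returns a dict with "color" (400x640x3 uint8, red, green, blue), "K" (3x3 intrinsics, pixels), "extrinsics" (4x4, takes a point from camera to world coordinates); the wrist camera has in their place "mount" (4x4, takes a point from camera to tool coordinates, whose origin is the TCP and whose axes are the flange's). Camera axes: x right, y down, z forward; pixel columns grow to the right and rows downward; lengths in m; the calibration is good to about 2 mm. The wrist camera is an equidistant fisheye: a pixel r from the principal point sees the ray r / f radians off the axis. A picture is of the moment at which its call begins: read the wrist's pose just before it. There is no depth.
- workorder.job_done(): hands the job in; it is judged then, once.
The state is a dict: "time": time; "q": joint angles; "qd": joint speeds; "joint_efforts": joint torques, N m; "ee_pos": TCP position; "tcp_rot": TCP orientation; "wrist_force": force on the tool from outside, world axes, zero at the start; "torque": the same for the moment, N m; "opening": finger opening in m; "grasp_force": force on a finger pad.
Only numpy, scipy, OpenCV 4.12 (cv2) and the standard library are available. Lean on these libraries where they do the work, as an engineer would, in place of code of your own. Each camera call takes 0.05 s, during which the arm holds its last target. There are 200 camera calls.

## Working session

There is one attempt and no reset: what is moved stays moved. The work goes in short steps, Python scripts to look and compute and a shell command to move; the robot and the scene stay as the last step left them, time stands still between calls to the robot, and variables do not carry over. Pictures are saved under pics/ and viewed, at most 11 in all, crops included, and the job is handed in when it is done.

```bash
mkdir -p pics; ls
cat > h.py <<'E'
import numpy as np, cv2
from scipy.spatial.transform import Rotation as R
from workcell import telemetry, optics, workorder
def st():
    o=telemetry.get_obs(); print({k:np.round(o[k],4).tolist() for k in ("time","q","ee_pos","tcp_rot","wrist_force","torque","opening","grasp_force")}); return o
def snap(n,f):
    o=telemetry.get_obs(); c=optics.camera(n); cv2.imwrite(f,c["color"][:,:,::-1]); 
    d=dict(K=c["K"],p=o["ee_pos"],r=o["tcp_rot"],E=c.get("extrinsics",c.get("mount")))
    if n=="wrist":
        T=np.eye(4);T[:3,:3]=R.from_euler("xyz",o["tcp_rot"],degrees=True).as_matrix();T[:3,3]=o["ee_pos"]; d["E"]=T@np.array(c["mount"])
    np.savez(f[:-4],fish=n=="wrist",**d); return c
def ray(f,u,v):
    d=np.load(f[:-4]+".npz");K=d["K"];a=np.array([(u-K[0,2])/K[0,0],(v-K[1,2])/K[1,1]])
    if d["fish"]:
        t=np.hypot(*a); w=np.array([*(a/max(t,1e-9)*np.sin(t)),np.cos(t)])
    else: w=np.array([*a,1.])
    return d["E"][:3,3],d["E"][:3,:3]@w
def at(f,u,v,z):
    o,w=ray(f,u,v); return np.round(o+w*(z-o[2])/w[2],4)
E
python3 - <<'E'
from h import *
st()
for n in("scene","side","wrist"):
    c=snap(n,f"pics/{n}0.png"); print(n,np.round(c["K"],1).tolist()); print(np.round(c.get("extrinsics",c.get("mount")),3).tolist())
E
```

```text
pics
{'time': 0.0, 'q': [-66.1765, 5.0105, 10.0352, 95.1, 0.0007, 89.9989], 'ee_pos': [0.2221, -0.5029, 0.2306], 'tcp_rot': [-179.9247, -0.0007, 23.8246], 'wrist_force': [0.3712, 0.1961, 1.1037], 'torque': [-0.0712, 0.035, -0.0143], 'opening': 0.0849, 'grasp_force': 0.0}
scene [[407.1, 0.0, 314.0], [0.0, 407.1, 201.9], [0.0, 0.0, 1.0]]
[[-0.447, 0.751, -0.486, 1.229], [0.895, 0.374, -0.244, 0.334], [-0.002, -0.544, -0.839, 1.208], [0.0, 0.0, 0.0, 1.0]]
side [[516.1, 0.0, 323.2], [0.0, 516.1, 204.8], [0.0, 0.0, 1.0]]
[[-0.875, -0.257, 0.411, -0.11], [-0.485, 0.442, -0.755, 1.207], [0.012, -0.86, -0.511, 0.881], [0.0, 0.0, 0.0, 1.0]]
wrist [[309.7, 0.0, 323.4], [0.0, 309.7, 197.6], [0.0, 0.0, 1.0]]
[[-0.0, -0.966, -0.26, 0.065], [1.0, -0.0, -0.001, -0.001], [0.0, -0.26, 0.966, -0.142], [0.0, 0.0, 0.0, 1.0]]
```

View pics/scene0.png

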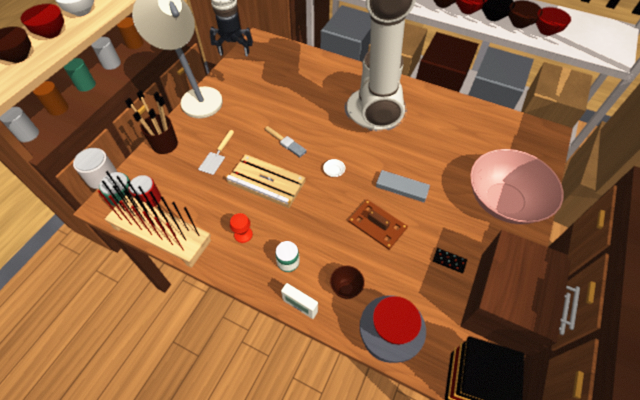

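View pics/side0.png

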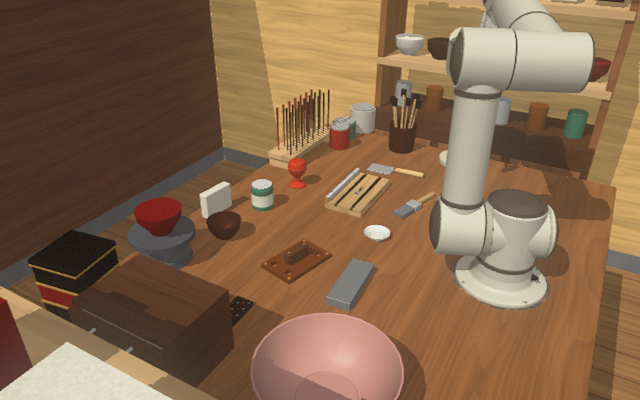

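The jig is at about (265,180) in scene, with the aluminium fence on its lower edge away from the robot. The cover is at (378,222), with its handle clear. Next I'll enlarge both.

Run:
```python
from h import *
i=cv2.imread("pics/scene0.png")
a=cv2.resize(i[145:215,215:315],None,fx=7.5,fy=7.5,interpolation=cv2.INTER_CUBIC)[:, :750]
cv2.imwrite("pics/c1.png",a)
f="pics/scene0.png"
for u,v,z in[(242,156,.024),(305,175,.024),(290,203,.04),(227,180,.04),(365,200,.012),(407,223,.012),(388,247,.012),(348,222,.012),(378,218,.048)]: print(u,v,at(f,u,v,z))
```

```text
242 156 [ 0.4797 -0.343   0.024 ]
305 175 [ 0.4533 -0.0916  0.024 ]
290 203 [ 0.5924 -0.0772  0.04  ]
227 180 [ 0.6066 -0.3232  0.04  ]
365 200 [0.4487 0.1427 0.012 ]
407 223 [0.4715 0.3059 0.012 ]
388 247 [0.585  0.2807 0.012 ]
348 222 [0.557  0.1255 0.012 ]
378 218 [0.5189 0.2145 0.048 ]
```

View pics/c1.png

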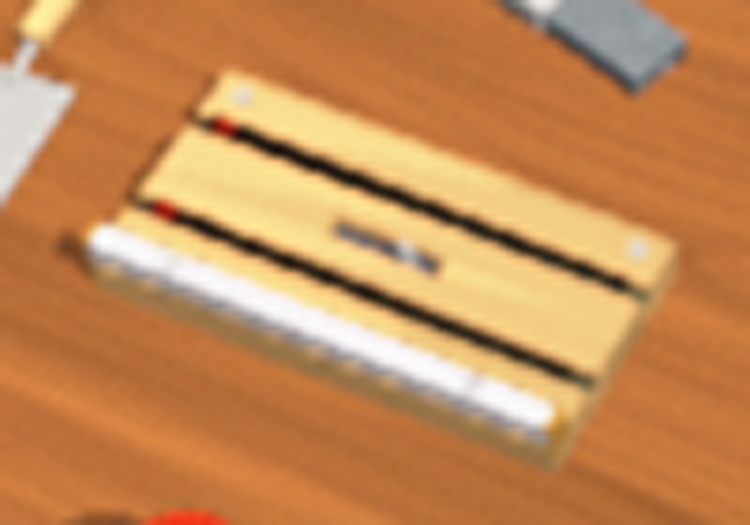

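```bash
cat >> h.py <<'E'
def plan(x,y,z,yaw,n):
    o=telemetry.get_obs(); p=np.array(o["ee_pos"]); y0=o["tcp_rot"][2]; a=(yaw-y0+180)%360-180; s=a/n
    M=sum(R.from_euler("xyz",[180,0,y0+k*s],degrees=True).as_matrix() for k in range(n))
    d=np.linalg.solve(M,np.array([x,y,z])-p); print(n,"rows t",np.round(d,5),"az",round(-s,3))
E
python3 - <<'E'
from h import *
plan(.533,-.272,.15,94,10)
f="pics/scene0.png"
print(at(f,215+408/7.5,145+250/7.5,.031))
E
```

```text
10 rows t [0.03904 0.01329 0.00807] az -7.018
[ 0.5279 -0.1964  0.031 ]
```

```bash
python3 -m handwheel '[{"tx":0.039,"ty":0.0133,"tz":0.008,"az":-7,"jaw":-1},{"tx":0.039,"ty":0.0133,"tz":0.008,"az":-7,"jaw":-1},{"tx":0.039,"ty":0.0133,"tz":0.008,"az":-7,"jaw":-1},{"tx":0.039,"ty":0.0133,"tz":0.008,"az":-7,"jaw":-1},{"tx":0.039,"ty":0.0133,"tz":0.008,"az":-7,"jaw":-1},{"tx":0.039,"ty":0.0133,"tz":0.008,"az":-7,"jaw":-1},{"tx":0.039,"ty":0.0133,"tz":0.008,"az":-7,"jaw":-1},{"tx":0.039,"ty":0.0133,"tz":0.008,"az":-7,"jaw":-1},{"tx":0.039,"ty":0.0133,"tz":0.008,"az":-7,"jaw":-1},{"tx":0.039,"ty":0.0133,"tz":0.008,"az":-7,"jaw":-1}]' 60
python3 - <<'E'
from h import *
import time
st(); snap("wrist","pics/w1.png"); st()
E
```

```text
{'time': 0.15, 'q': [-66.1769, 5.0036, 10.0446, 95.1002, -0.0001, 90.0007], 'ee_pos': [0.2221, -0.503, 0.2307], 'tcp_rot': [-179.9408, 0.0001, 23.8224], 'wrist_force': [0.9339, -0.0648, -0.1611], 'torque': [0.0013, 0.01, -0.0107], 'opening': 0.0854, 'grasp_force': 0.0}
{'time': 0.2, 'q': [-66.1752, 4.9992, 10.0503, 95.0995, 0.0008, 90.0014], 'ee_pos': [0.2221, -0.503, 0.2308], 'tcp_rot': [-179.9516, -0.0008, 23.8234], 'wrist_force': [0.3851, 0.0894, 0.1238], 'torque': [0.0108, 0.035, 0.0361], 'opening': 0.0857, 'grasp_force': 0.0}$[0]: bad value
```

View pics/w1.png

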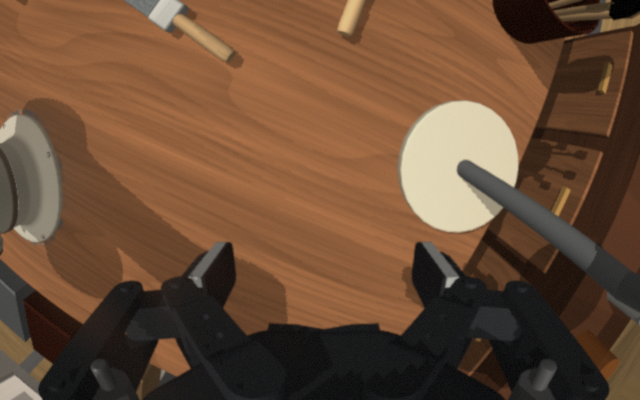

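The call was refused before moving, probably because each row needs every key. The picture shows the fingertips near rows 245-290, so the upper half of the wrist view is clear.

```bash
python3 -m handwheel '[{"tx":0.039,"ty":0.0133,"tz":0.008,"ax":0,"ay":0,"az":-7,"jaw":-1},{"tx":0.039,"ty":0.0133,"tz":0.008,"ax":0,"ay":0,"az":-7,"jaw":-1},{"tx":0.039,"ty":0.0133,"tz":0.008,"ax":0,"ay":0,"az":-7,"jaw":-1},{"tx":0.039,"ty":0.0133,"tz":0.008,"ax":0,"ay":0,"az":-7,"jaw":-1},{"tx":0.039,"ty":0.0133,"tz":0.008,"ax":0,"ay":0,"az":-7,"jaw":-1},{"tx":0.039,"ty":0.0133,"tz":0.008,"ax":0,"ay":0,"az":-7,"jaw":-1},{"tx":0.039,"ty":0.0133,"tz":0.008,"ax":0,"ay":0,"az":-7,"jaw":-1},{"tx":0.039,"ty":0.0133,"tz":0.008,"ax":0,"ay":0,"az":-7,"jaw":-1},{"tx":0.039,"ty":0.0133,"tz":0.008,"ax":0,"ay":0,"az":-7,"jaw":-1},{"tx":0.039,"ty":0.0133,"tz":0.008,"ax":0,"ay":0,"az":-7,"jaw":-1}]' 60
```

```text
time: 1.45
ee_pos: [0.534, -0.2716, 0.1506]
tcp_rot: [-180.0, -0.0, 94.1]
wrist_force: [-0.0, 0.3, 0.0]
opening: 0.0001
grasp_force: 0.0
```

Run:
```python
from h import *
st(); snap("wrist","pics/w2.png")
```

```text
{'time': 1.45, 'q': [-26.9645, 10.8808, 7.7124, 86.8593, 0.0007, 58.9805], 'ee_pos': [0.534, -0.2716, 0.1506], 'tcp_rot': [-179.9767, -0.0149, 94.055], 'wrist_force': [-0.035, 0.2901, 0.0302], 'torque': [-0.0214, -0.0714, 0.0228], 'opening': 0.0001, 'grasp_force': 0.0}
```

View pics/w2.png

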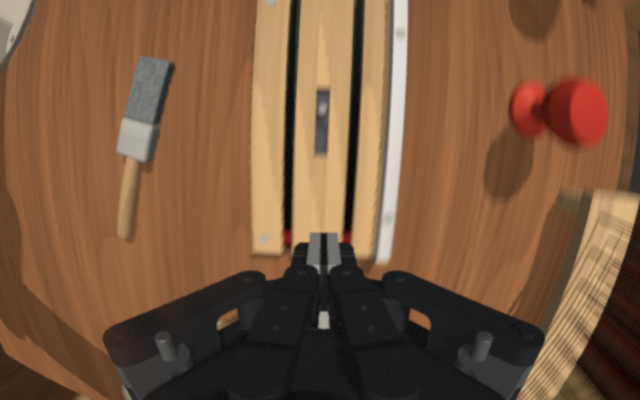

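Run:
```python
from h import *
st(); snap("wrist","pics/w3.png")
i=cv2.imread("pics/w3.png"); cv2.imwrite("pics/c3.png",cv2.resize(i[70:270,240:440],None,fx=3,fy=3,interpolation=cv2.INTER_CUBIC))
```

```text
{'time': 1.5, 'q': [-26.6282, 10.8563, 7.5704, 86.8373, 0.1017, 58.8256], 'ee_pos': [0.535, -0.2677, 0.1496], 'tcp_rot': [-179.9472, -0.1508, 94.546], 'wrist_force': [2.0475, 3.0147, -0.6905], 'torque': [0.126, -0.1276, -0.0154], 'opening': 0.0, 'grasp_force': 0.0}
```

View pics/c3.png

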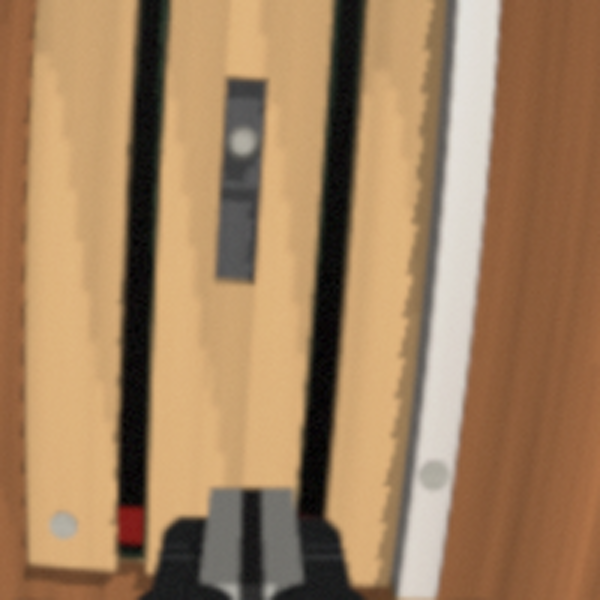

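The crop shows slot ends at (247,78) and (236,282), the pin tip at (242,142), and the fence inner edge from (453,20) to about (410,480). The grooves are at cols 154→131 and 350→313.

Run:
```python
from h import *
st()
f="pics/w3.png"
def c(n,u,v,z): p=at(f,240+u/3,70+v/3,z); print(n,p); return p
a=c("slot+",247,78,.024);b=c("slot-",236,282,.024);c("pin",242,142,.031)
m=(a+b)/2; 
e=[c("fence",453,20,.04),c("fence",441,200,.04),c("fence",410,480,.04)]
n=[c("near",154,20,.026),c("near",136,400,.026)]
g=[c("far",350,20,.026),c("far",319,400,.026)]
for q in((a,b),(e[0],e[2]),n,g):
    d=q[0]-q[1]; print("yaw",np.degrees(np.arctan2(-d[0],d[1])))
c("near edge",33,20,.024);c("-y edge",72,572,.024)
print("slot mid",m)
plan(.533-.028,-.212,.08,94,4)
```

```text
{'time': 1.55, 'q': [-26.7975, 10.8703, 7.6408, 86.8844, 0.044, 59.01], 'ee_pos': [0.5342, -0.2696, 0.1501], 'tcp_rot': [-179.925, -0.0964, 94.1924], 'wrist_force': [1.004, 0.0921, -0.1831], 'torque': [-0.0741, 0.041, 0.0263], 'opening': -0.0006, 'grasp_force': 0.0}
slot+ [ 0.5266 -0.1838  0.024 ]
slot- [ 0.528 -0.243  0.024]
pin [ 0.5267 -0.2023  0.031 ]
fence [ 0.5809 -0.163   0.04  ]
fence [ 0.5822 -0.213   0.04  ]
fence [ 0.5832 -0.2943  0.04  ]
near [ 0.499  -0.1689  0.026 ]
near [ 0.5009 -0.2804  0.026 ]
far [ 0.5542 -0.1645  0.026 ]
far [ 0.5554 -0.2761  0.026 ]
yaw 1.3547152510306952
yaw 1.0035553421985564
yaw 0.976246152648163
yaw 0.6160599083992194
near edge [ 0.4634 -0.1699  0.024 ]
-y edge [ 0.4819 -0.3409  0.024 ]
slot mid [ 0.5273 -0.2134  0.024 ]
4 rows t [ 0.01488 -0.00625  0.01752] az 0.048
```

```bash
python3 -m handwheel '[{"tx":0.002,"ty":-0.0087,"tz":0.015,"ax":0,"ay":0,"az":0,"jaw":-1},{"tx":0.002,"ty":-0.0087,"tz":0.015,"ax":0,"ay":0,"az":0,"jaw":-1},{"tx":0.002,"ty":-0.0087,"tz":0.015,"ax":0,"ay":0,"az":0,"jaw":-1},{"tx":0.002,"ty":-0.0087,"tz":0.015,"ax":0,"ay":0,"az":0,"jaw":-1},{"tx":0,"ty":0,"tz":0,"ax":0,"ay":0,"az":0,"jaw":-1},{"tx":0,"ty":0,"tz":0,"ax":0,"ay":0,"az":0,"jaw":-1},{"tx":0,"ty":0,"tz":0,"ax":0,"ay":0,"az":0,"jaw":-1},{"tx":0,"ty":0,"tz":0,"ax":0,"ay":0,"az":0,"jaw":-1},{"tx":0,"ty":0,"tz":0,"ax":0,"ay":0,"az":0,"jaw":-1},{"tx":0,"ty":0,"tz":0,"ax":0,"ay":0,"az":0,"jaw":-1}]' 60
cat >> h.py <<'E'
def top(f,out,x0,x1,y0,y1,z,s):  # top-down: columns=+x world *s, rows = -y
    d=np.load(f[:-4]+".npz");K=d["K"];E=d["E"];X,Y=np.meshgrid(np.arange(x0,x1,1/s/1000),np.arange(y1,y0,-1/s/1000))
    P=np.stack([X,Y,np.full_like(X,z)],-1)-E[:3,3]; P=P@E[:3,:3]
    r=np.hypot(P[...,0],P[...,1]); t=np.arctan2(r,P[...,2])/r
    u=(K[0,0]*t*P[...,0]+K[0,2]).astype(np.float32);v=(K[1,1]*t*P[...,1]+K[1,2]).astype(np.float32)
    cv2.imwrite(out,cv2.remap(cv2.imread(f),u,v,cv2.INTER_CUBIC))
E
python3 - <<'E'
from h import *
st(); snap("wrist","pics/w4.png"); st()
top("pics/w4.png","pics/t4.png",.44,.62,-.29,-.09,.024,3)
E
```

```text
time: 2.8
ee_pos: [0.4982, -0.2672, 0.0913]
tcp_rot: [180.0, 0.0, 93.8]
wrist_force: [0.2, -0.3, -0.7]
opening: -0.0002
grasp_force: 0.0
{'time': 2.8, 'q': [-28.2086, 6.6105, -3.626, 79.761, -0.0007, 57.965], 'ee_pos': [0.4982, -0.2672, 0.0913], 'tcp_rot': [179.9983, 0.0019, 93.8264], 'wrist_force': [0.1517, -0.2991, -0.7284], 'torque': [-0.0068, -0.0239, 0.0117], 'opening': -0.0002, 'grasp_force': 0.0}
{'time': 2.85, 'q': [-28.2092, 6.6064, -3.631, 79.7596, -0.0001, 57.9659], 'ee_pos': [0.4982, -0.2672, 0.0913], 'tcp_rot': [179.9975, 0.0017, 93.8248], 'wrist_force': [0.1128, 0.2538, -0.0145], 'torque': [-0.0256, 0.007, 0.0218], 'opening': 0.0001, 'grasp_force': 0.0}
```

View pics/t4.png

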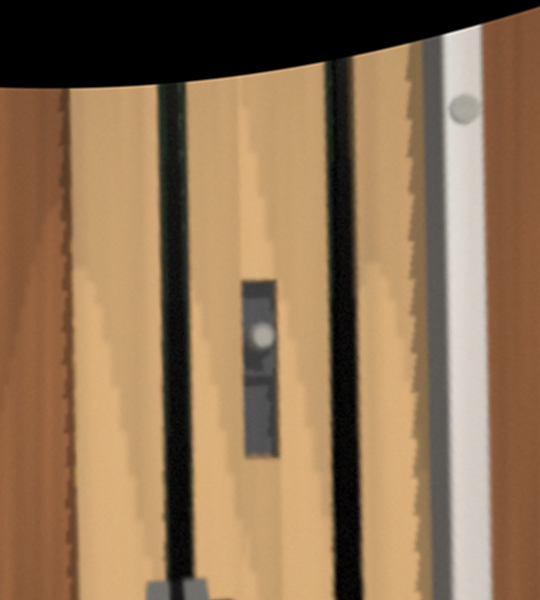

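Rectified top view at 3 px/mm: jig yaw is about 1.0°. The slot centre (260,369) gives world (0.5267,-0.213), and the pin (262,335) gives jig y about +11 mm. The near groove is at x=0.4987 and the far groove at 0.5547.

```bash
python3 -m handwheel '[{"tx":0.018,"ty":0.0014,"tz":0.015,"ax":0,"ay":0,"az":0,"jaw":-1},{"tx":0.018,"ty":0.0014,"tz":0.015,"ax":0,"ay":0,"az":0,"jaw":-1},{"tx":0.018,"ty":0.0014,"tz":0.015,"ax":0,"ay":0,"az":2.8,"jaw":-1},{"tx":0,"ty":0,"tz":0.008,"ax":0,"ay":0,"az":0,"jaw":-1},{"tx":0,"ty":0,"tz":0.004,"ax":0,"ay":0,"az":0,"jaw":-1},{"tx":0,"ty":0,"tz":0.003,"ax":0,"ay":0,"az":0,"jaw":-1},{"tx":0,"ty":0,"tz":0.002,"ax":0,"ay":0,"az":0,"jaw":-1},{"tx":0,"ty":0,"tz":0.002,"ax":0,"ay":0,"az":0,"jaw":-1},{"tx":0,"ty":0,"tz":0.001,"ax":0,"ay":0,"az":0,"jaw":-1},{"tx":0,"ty":0,"tz":0,"ax":0,"ay":0,"az":0,"jaw":-1}]' 60
```

```text
time: 4.1
ee_pos: [0.4989, -0.2134, 0.0266]
tcp_rot: [180.0, 0.0, 91.0]
wrist_force: [-0.7, -2.8, 4.3]
opening: 0.0001
grasp_force: 1.8
```

```bash
python3 -m handwheel '[{"tx":0,"ty":0,"tz":0.0005,"ax":0,"ay":0,"az":0,"jaw":-1},{"tx":0,"ty":0,"tz":0.0005,"ax":0,"ay":0,"az":0,"jaw":-1},{"tx":0,"ty":0,"tz":0.0005,"ax":0,"ay":0,"az":0,"jaw":-1},{"tx":0,"ty":0,"tz":0.0005,"ax":0,"ay":0,"az":0,"jaw":-1},{"tx":0,"ty":0,"tz":0.0003,"ax":0,"ay":0,"az":0,"jaw":-1},{"tx":0,"ty":0,"tz":0.0003,"ax":0,"ay":0,"az":0,"jaw":-1},{"tx":0,"ty":0,"tz":0,"ax":0,"ay":0,"az":0,"jaw":-1},{"tx":0,"ty":0,"tz":0,"ax":0,"ay":0,"az":0,"jaw":-1},{"tx":0,"ty":0,"tz":0,"ax":0,"ay":0,"az":0,"jaw":-1},{"tx":0,"ty":0,"tz":0,"ax":0,"ay":0,"az":0,"jaw":-1}]' 60
```

```text
time: 5.35
ee_pos: [0.4989, -0.2131, 0.024]
tcp_rot: [180.0, 0.0, 91.0]
wrist_force: [0.2, -2.7, 6.6]
opening: 0.0002
grasp_force: 3.3
```

```bash
python3 -m handwheel '[{"tx":0,"ty":0,"tz":0.0004,"ax":0,"ay":0,"az":0,"jaw":-1},{"tx":0,"ty":0,"tz":0.0004,"ax":0,"ay":0,"az":0,"jaw":-1},{"tx":0,"ty":0,"tz":0.0004,"ax":0,"ay":0,"az":0,"jaw":-1},{"tx":0,"ty":0,"tz":0,"ax":0,"ay":0,"az":0,"jaw":-1},{"tx":0,"ty":0,"tz":0,"ax":0,"ay":0,"az":0,"jaw":-1},{"tx":0,"ty":0,"tz":0,"ax":0,"ay":0,"az":0,"jaw":-1},{"tx":0,"ty":0,"tz":0,"ax":0,"ay":0,"az":0,"jaw":-1},{"tx":0,"ty":0,"tz":0,"ax":0,"ay":0,"az":0,"jaw":-1},{"tx":0,"ty":0,"tz":0,"ax":0,"ay":0,"az":0,"jaw":-1},{"tx":0,"ty":0,"tz":0,"ax":0,"ay":0,"az":0,"jaw":-1}]' 60
```

```text
time: 6.6
ee_pos: [0.499, -0.2131, 0.024]
tcp_rot: [179.9, 0.0, 91.0]
wrist_force: [-3.6, -0.6, 16.2]
opening: 0.0005
grasp_force: 7.9
```

```bash
python3 -m handwheel '[{"tx":0,"ty":0,"tz":-0.01,"ax":0,"ay":0,"az":0,"jaw":-1},{"tx":0,"ty":0,"tz":-0.014,"ax":0,"ay":0,"az":0,"jaw":-1},{"tx":0,"ty":0.028,"tz":0,"ax":0,"ay":0,"az":0,"jaw":-1},{"tx":0,"ty":0.028,"tz":0,"ax":0,"ay":0,"az":0,"jaw":-1},{"tx":0,"ty":0,"tz":0.005,"ax":0,"ay":0,"az":0,"jaw":-1},{"tx":0,"ty":0,"tz":0.007,"ax":0,"ay":0,"az":0,"jaw":-1},{"tx":0,"ty":0,"tz":0.003,"ax":0,"ay":0,"az":0,"jaw":-1},{"tx":0,"ty":0,"tz":0.002,"ax":0,"ay":0,"az":0,"jaw":-1},{"tx":0,"ty":0,"tz":0.002,"ax":0,"ay":0,"az":0,"jaw":-1},{"tx":0,"ty":0,"tz":0.001,"ax":0,"ay":0,"az":0,"jaw":-1}]' 60
```

```text
time: 7.85
ee_pos: [0.5546, -0.2122, 0.0269]
tcp_rot: [180.0, 0.0, 91.0]
wrist_force: [-3.2, 0.5, 4.2]
opening: -0.0001
grasp_force: 2.0
```

```bash
python3 -m handwheel '[{"tx":0,"ty":0,"tz":0.001,"ax":0,"ay":0,"az":0,"jaw":-1},{"tx":0,"ty":0,"tz":0.001,"ax":0,"ay":0,"az":0,"jaw":-1},{"tx":0,"ty":0,"tz":0.0005,"ax":0,"ay":0,"az":0,"jaw":-1},{"tx":0,"ty":0,"tz":0.0005,"ax":0,"ay":0,"az":0,"jaw":-1},{"tx":0,"ty":0,"tz":0,"ax":0,"ay":0,"az":0,"jaw":-1},{"tx":0,"ty":0,"tz":0,"ax":0,"ay":0,"az":0,"jaw":-1},{"tx":0,"ty":0,"tz":0,"ax":0,"ay":0,"az":0,"jaw":-1},{"tx":0,"ty":0,"tz":0,"ax":0,"ay":0,"az":0,"jaw":-1},{"tx":0,"ty":0,"tz":0,"ax":0,"ay":0,"az":0,"jaw":-1},{"tx":0,"ty":0,"tz":0,"ax":0,"ay":0,"az":0,"jaw":-1}]' 60
```

```text
time: 9.1
ee_pos: [0.5547, -0.2122, 0.024]
tcp_rot: [180.0, 0.0, 91.0]
wrist_force: [-4.6, -0.3, 8.5]
opening: 0.0003
grasp_force: 4.2
```

```bash
python3 -m handwheel '[{"tx":0,"ty":0,"tz":0.0004,"ax":0,"ay":0,"az":0,"jaw":-1},{"tx":0,"ty":0,"tz":0.0004,"ax":0,"ay":0,"az":0,"jaw":-1},{"tx":0,"ty":0,"tz":0,"ax":0,"ay":0,"az":0,"jaw":-1},{"tx":0,"ty":0,"tz":0,"ax":0,"ay":0,"az":0,"jaw":-1},{"tx":0,"ty":0,"tz":0,"ax":0,"ay":0,"az":0,"jaw":-1},{"tx":0,"ty":0,"tz":0,"ax":0,"ay":0,"az":0,"jaw":-1},{"tx":0,"ty":0,"tz":0,"ax":0,"ay":0,"az":0,"jaw":-1},{"tx":0,"ty":0,"tz":0,"ax":0,"ay":0,"az":0,"jaw":-1},{"tx":0,"ty":0,"tz":0,"ax":0,"ay":0,"az":0,"jaw":-1},{"tx":0,"ty":0,"tz":0,"ax":0,"ay":0,"az":0,"jaw":-1}]' 60
python3 - <<'E'
from h import *
# cover look: TCP 60 mm behind the handle, then up first
plan(.518,.155,.15,84,8)
E
```

```text
time: 10.35
ee_pos: [0.5547, -0.2122, 0.024]
tcp_rot: [180.0, 0.0, 91.0]
wrist_force: [-6.4, 2.4, 13.9]
opening: 0.0001
grasp_force: 7.0
8 rows t [ 0.04573 -0.00623 -0.01575] az 0.877
```

```bash
python3 -m handwheel '[{"tx":0,"ty":0,"tz":-0.04,"ax":0,"ay":0,"az":0,"jaw":-1},{"tx":0,"ty":0,"tz":-0.04,"ax":0,"ay":0,"az":0,"jaw":-1},{"tx":0.0452,"ty":-0.0093,"tz":-0.006,"ax":0,"ay":0,"az":1.25,"jaw":1},{"tx":0.0452,"ty":-0.0093,"tz":-0.006,"ax":0,"ay":0,"az":1.25,"jaw":1},{"tx":0.0452,"ty":-0.0093,"tz":-0.006,"ax":0,"ay":0,"az":1.25,"jaw":1},{"tx":0.0452,"ty":-0.0093,"tz":-0.006,"ax":0,"ay":0,"az":1.25,"jaw":1},{"tx":0.0452,"ty":-0.0093,"tz":-0.006,"ax":0,"ay":0,"az":1.25,"jaw":1},{"tx":0.0452,"ty":-0.0093,"tz":-0.006,"ax":0,"ay":0,"az":1.25,"jaw":1},{"tx":0.0452,"ty":-0.0093,"tz":-0.006,"ax":0,"ay":0,"az":1.25,"jaw":1},{"tx":0.0452,"ty":-0.0093,"tz":-0.006,"ax":0,"ay":0,"az":1.25,"jaw":1}]' 60
python3 - <<'E'
from h import *
for k in range(4): optics.camera("wrist")
st(); snap("wrist","pics/w5.png"); st()
top("pics/w5.png","pics/t5.png",.43,.61,.10,.32,.012,2.7)
E
```

```text
time: 11.6
ee_pos: [0.5015, 0.1545, 0.1507]
tcp_rot: [180.0, -0.0, 81.0]
wrist_force: [0.9, -0.3, 0.2]
opening: 0.0852
grasp_force: 0.0
{'time': 11.8, 'q': [17.0183, 0.6279, -3.4027, 85.9796, 0.0003, 115.8733], 'ee_pos': [0.5016, 0.1535, 0.1503], 'tcp_rot': [-179.9907, 0.0042, 81.145], 'wrist_force': [-0.6239, -0.4524, 0.4803], 'torque': [-0.0271, -0.0108, -0.0001], 'opening': 0.0853, 'grasp_force': 0.0}
{'time': 11.85, 'q': [16.9349, 0.6134, -3.4228, 85.9862, -0.0042, 115.8658], 'ee_pos': [0.5017, 0.1527, 0.1503], 'tcp_rot': [-179.9817, 0.0136, 81.0691], 'wrist_force': [0.4266, -0.2285, 0.0962], 'torque': [-0.0254, -0.0059, -0.0458], 'opening': 0.0852, 'grasp_force': 0.0}
```

View pics/t5.png

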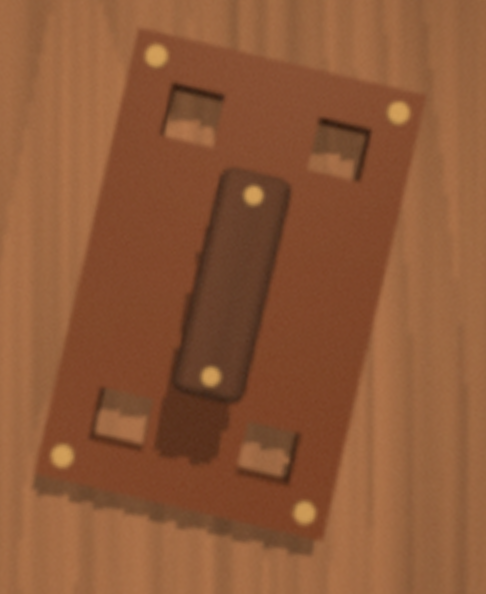

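Screws in the top view are at (156,55), (398,113), (62,456) and (305,512). That puts the cover centre at world (0.5153,0.2148) with yaw -13.15°, so the tool yaw should be 76.85°.

Run:
```python
from h import *
st();plan(.5153,.2148,.10,76.85,4)
```

```text
{'time': 11.85, 'q': [16.9349, 0.6134, -3.4228, 85.9862, -0.0042, 115.8658], 'ee_pos': [0.5017, 0.1527, 0.1503], 'tcp_rot': [-179.9817, 0.0136, 81.0691], 'wrist_force': [0.4266, -0.2285, 0.0962], 'torque': [-0.0254, -0.0059, -0.0458], 'opening': 0.0852, 'grasp_force': 0.0}
4 rows t [0.01588 0.00052 0.01257] az 1.055
```

```bash
python3 -m handwheel '[{"tx":0.0159,"ty":0.0005,"tz":0.0125,"ax":0,"ay":0,"az":1.05,"jaw":1},{"tx":0.0159,"ty":0.0005,"tz":0.0125,"ax":0,"ay":0,"az":1.05,"jaw":1},{"tx":0.0159,"ty":0.0005,"tz":0.0125,"ax":0,"ay":0,"az":1.05,"jaw":1},{"tx":0.0159,"ty":0.0005,"tz":0.0125,"ax":0,"ay":0,"az":1.05,"jaw":1},{"tx":0,"ty":0,"tz":0.022,"ax":0,"ay":0,"az":0,"jaw":1},{"tx":0,"ty":0,"tz":0.022,"ax":0,"ay":0,"az":0,"jaw":1},{"tx":0,"ty":0,"tz":0.02,"ax":0,"ay":0,"az":0,"jaw":1},{"tx":0,"ty":0,"tz":0.015,"ax":0,"ay":0,"az":0,"jaw":1},{"tx":0,"ty":0,"tz":0.004,"ax":0,"ay":0,"az":0,"jaw":1},{"tx":0,"ty":0,"tz":0,"ax":0,"ay":0,"az":0,"jaw":1}]' 80
```

```text
time: 13.1
ee_pos: [0.5155, 0.2147, 0.0179]
tcp_rot: [180.0, -0.0, 76.8]
wrist_force: [-0.1, 0.0, 0.1]
opening: 0.0855
grasp_force: 0.0
```

```bash
python3 -m handwheel '[{"tx":0,"ty":0,"tz":0,"ax":0,"ay":0,"az":0,"jaw":-1},{"tx":0,"ty":0,"tz":0,"ax":0,"ay":0,"az":0,"jaw":-1},{"tx":0,"ty":0,"tz":0,"ax":0,"ay":0,"az":0,"jaw":-1},{"tx":0,"ty":0,"tz":0,"ax":0,"ay":0,"az":0,"jaw":-1},{"tx":0,"ty":0,"tz":0,"ax":0,"ay":0,"az":0,"jaw":-1},{"tx":0,"ty":0,"tz":0,"ax":0,"ay":0,"az":0,"jaw":-1},{"tx":0,"ty":0,"tz":0,"ax":0,"ay":0,"az":0,"jaw":-1},{"tx":0,"ty":0,"tz":0,"ax":0,"ay":0,"az":0,"jaw":-1},{"tx":0,"ty":0,"tz":0,"ax":0,"ay":0,"az":0,"jaw":-1},{"tx":0,"ty":0,"tz":0,"ax":0,"ay":0,"az":0,"jaw":-1}]' 80
python3 - <<'E'
from h import *
st()
E
```

```text
time: 14.35
ee_pos: [0.5155, 0.2151, 0.0182]
tcp_rot: [180.0, -0.0, 76.8]
wrist_force: [-1.0, -0.3, 6.1]
opening: 0.0229
grasp_force: 79.4
{'time': 14.35, 'q': [22.6478, 7.4501, -10.9023, 71.6003, 0.0046, 125.8191], 'ee_pos': [0.5155, 0.2151, 0.0182], 'tcp_rot': [179.9644, -0.0314, 76.8287], 'wrist_force': [-0.9797, -0.3474, 6.0596], 'torque': [0.0026, 0.0791, -0.0227], 'opening': 0.0229, 'grasp_force': 79.3811}
```

Run:
```python
from h import *
plan(.5252,-.2117,.0182,91,12)
```

```text
12 rows t [-0.03532  0.00495 -0.     ] az -1.181
```

```bash
python3 -m handwheel '[{"tx":0,"ty":0,"tz":-0.045,"ax":0,"ay":0,"az":0,"jaw":-1},{"tx":0,"ty":0,"tz":-0.045,"ax":0,"ay":0,"az":0,"jaw":-1},{"tx":-0.0353,"ty":0.005,"tz":0,"ax":0,"ay":0,"az":-1.18,"jaw":-1},{"tx":-0.0353,"ty":0.005,"tz":0,"ax":0,"ay":0,"az":-1.18,"jaw":-1},{"tx":-0.0353,"ty":0.005,"tz":0,"ax":0,"ay":0,"az":-1.18,"jaw":-1},{"tx":-0.0353,"ty":0.005,"tz":0,"ax":0,"ay":0,"az":-1.18,"jaw":-1},{"tx":-0.0353,"ty":0.005,"tz":0,"ax":0,"ay":0,"az":-1.18,"jaw":-1},{"tx":-0.0353,"ty":0.005,"tz":0,"ax":0,"ay":0,"az":-1.18,"jaw":-1},{"tx":-0.0353,"ty":0.005,"tz":0,"ax":0,"ay":0,"az":-1.18,"jaw":-1},{"tx":-0.0353,"ty":0.005,"tz":0,"ax":0,"ay":0,"az":-1.18,"jaw":-1}]' 80
python3 -m handwheel '[{"tx":-0.0353,"ty":0.005,"tz":0,"ax":0,"ay":0,"az":-1.18,"jaw":-1},{"tx":-0.0353,"ty":0.005,"tz":0,"ax":0,"ay":0,"az":-1.18,"jaw":-1},{"tx":-0.0353,"ty":0.005,"tz":0,"ax":0,"ay":0,"az":-1.18,"jaw":-1},{"tx":-0.0353,"ty":0.005,"tz":0,"ax":0,"ay":0,"az":-1.18,"jaw":-1},{"tx":0,"ty":0,"tz":0,"ax":0,"ay":0,"az":0,"jaw":-1},{"tx":0,"ty":0,"tz":0,"ax":0,"ay":0,"az":0,"jaw":-1},{"tx":0,"ty":0,"tz":0,"ax":0,"ay":0,"az":0,"jaw":-1},{"tx":0,"ty":0,"tz":0,"ax":0,"ay":0,"az":0,"jaw":-1},{"tx":0,"ty":0,"tz":0,"ax":0,"ay":0,"az":0,"jaw":-1},{"tx":0,"ty":0,"tz":0,"ax":0,"ay":0,"az":0,"jaw":-1}]' 80
python3 - <<'E'
from h import *
st(); snap("wrist","pics/w6.png")
plan(.5252,-.2117,.056,91,4)
E
```

```text
time: 15.6
ee_pos: [0.5099, -0.071, 0.107]
tcp_rot: [-179.9, -0.0, 86.3]
wrist_force: [-0.9, 0.5, -1.5]
opening: 0.023
grasp_force: 79.1
time: 16.85
ee_pos: [0.5255, -0.2115, 0.1078]
tcp_rot: [180.0, 0.0, 91.0]
wrist_force: [0.5, 0.8, -2.0]
opening: 0.0229
grasp_force: 79.0
{'time': 16.85, 'q': [-21.9185, 6.5532, -1.869, 81.5705, 0.0003, 67.0804], 'ee_pos': [0.5255, -0.2115, 0.1078], 'tcp_rot': [179.9931, 0.0026, 91.0012], 'wrist_force': [0.5029, 0.845, -2.0268], 'torque': [-0.003, 0.0103, -0.0504], 'opening': 0.0229, 'grasp_force': 78.9606}
4 rows t [-4.000e-05 -9.000e-05  1.294e-02] az -0.002
```

View pics/w6.png

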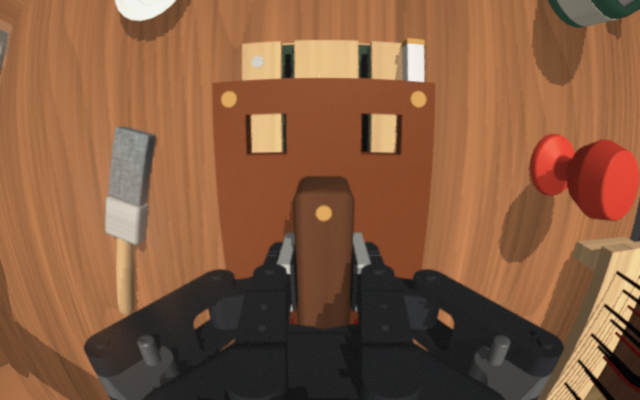

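The cover hangs level and aligned in the grip, with its front screws at (229,99) and (419,99). The jig is below it, fence on the right. I'll check where the cover sits in the hand.

Run:
```python
from h import *
f="pics/w6.png"
a=at(f,229,99,.1018);b=at(f,419,99,.1018);d=np.load("pics/w6.npz");T=R.from_euler("xyz",d["r"],degrees=True).as_matrix()
for q in(a,b,(a+b)/2): print(np.round(T.T@(q-d["p"]),4))
# same check on the grasp picture: handle in place
```

```text
[ 0.0761 -0.0465  0.006 ]
[0.0761 0.0458 0.006 ]
[ 0.0761 -0.0004  0.006 ]
```

```bash
python3 -m handwheel '[{"tx":0,"ty":0,"tz":0.016,"ax":0,"ay":0,"az":0,"jaw":-1},{"tx":0,"ty":0,"tz":0.016,"ax":0,"ay":0,"az":0,"jaw":-1},{"tx":0,"ty":0,"tz":0.012,"ax":0,"ay":0,"az":0,"jaw":-1},{"tx":0,"ty":0,"tz":0.007,"ax":0,"ay":0,"az":0,"jaw":-1},{"tx":0,"ty":0,"tz":0.004,"ax":0,"ay":0,"az":0,"jaw":-1},{"tx":0,"ty":0,"tz":0.001,"ax":0,"ay":0,"az":0,"jaw":-1},{"tx":0,"ty":0,"tz":0.001,"ax":0,"ay":0,"az":0,"jaw":-1},{"tx":0,"ty":0,"tz":0.001,"ax":0,"ay":0,"az":0,"jaw":-1},{"tx":0,"ty":0,"tz":0.0005,"ax":0,"ay":0,"az":0,"jaw":-1},{"tx":0,"ty":0,"tz":0,"ax":0,"ay":0,"az":0,"jaw":-1}]' 80
```

```text
time: 18.15
ee_pos: [0.5255, -0.2117, 0.0492]
tcp_rot: [180.0, 0.0, 91.0]
wrist_force: [0.3, -0.7, -2.0]
opening: 0.0228
grasp_force: 79.0
```

Not touching yet, so I'll lower in small steps to the pin top.

```bash
python3 -m handwheel '[{"tx":0,"ty":0,"tz":0.0005,"ax":0,"ay":0,"az":0,"jaw":-1},{"tx":0,"ty":0,"tz":0.0005,"ax":0,"ay":0,"az":0,"jaw":-1},{"tx":0,"ty":0,"tz":0.0003,"ax":0,"ay":0,"az":0,"jaw":-1},{"tx":0,"ty":0,"tz":0,"ax":0,"ay":0,"az":0,"jaw":-1},{"tx":0,"ty":0,"tz":0,"ax":0,"ay":0,"az":0,"jaw":-1},{"tx":0,"ty":0,"tz":0,"ax":0,"ay":0,"az":0,"jaw":-1},{"tx":0,"ty":0,"tz":0,"ax":0,"ay":0,"az":0,"jaw":-1},{"tx":0,"ty":0,"tz":0,"ax":0,"ay":0,"az":0,"jaw":-1},{"tx":0,"ty":0,"tz":0,"ax":0,"ay":0,"az":0,"jaw":-1},{"tx":0,"ty":0,"tz":0,"ax":0,"ay":0,"az":0,"jaw":-1}]' 80
```

```text
time: 19.4
ee_pos: [0.5256, -0.2118, 0.0489]
tcp_rot: [180.0, 0.0, 91.0]
wrist_force: [-3.5, 1.4, 7.9]
opening: 0.0233
grasp_force: 80.4
```

```bash
python3 -m handwheel '[{"tx":0,"ty":0,"tz":-0.0006,"ax":0,"ay":0,"az":0,"jaw":-1},{"tx":0,"ty":0.0005,"tz":0,"ax":0,"ay":0,"az":0,"jaw":-1},{"tx":0,"ty":0.0005,"tz":0,"ax":0,"ay":0,"az":0,"jaw":-1},{"tx":0,"ty":0.0005,"tz":0,"ax":0,"ay":0,"az":0,"jaw":-1},{"tx":0,"ty":0.0005,"tz":0,"ax":0,"ay":0,"az":0,"jaw":-1},{"tx":0,"ty":0.0005,"tz":0,"ax":0,"ay":0,"az":0,"jaw":-1},{"tx":0,"ty":0,"tz":0,"ax":0,"ay":0,"az":0,"jaw":-1},{"tx":0,"ty":0,"tz":0,"ax":0,"ay":0,"az":0,"jaw":-1},{"tx":0,"ty":0,"tz":0,"ax":0,"ay":0,"az":0,"jaw":-1},{"tx":0,"ty":0,"tz":0,"ax":0,"ay":0,"az":0,"jaw":-1}]' 80
python3 - <<'E'
from h import *
st()
E
```

```text
time: 20.65
ee_pos: [0.5278, -0.2118, 0.049]
tcp_rot: [-180.0, 0.0, 91.0]
wrist_force: [-4.4, -0.3, 6.6]
opening: 0.023
grasp_force: 80.3
{'time': 20.65, 'q': [-21.8542, 7.9262, -6.893, 75.1765, -0.0244, 67.1748], 'ee_pos': [0.5278, -0.2118, 0.049], 'tcp_rot': [-179.9946, 0.0242, 90.971], 'wrist_force': [-4.4095, -0.2689, 6.5596], 'torque': [0.0109, 0.9495, 0.0582], 'opening': 0.023, 'grasp_force': 80.2628}
```

```bash
python3 -m handwheel '[{"tx":0,"ty":0.0005,"tz":0,"ax":0,"ay":0,"az":0,"jaw":-1},{"tx":0,"ty":0.0005,"tz":0,"ax":0,"ay":0,"az":0,"jaw":-1},{"tx":0,"ty":0,"tz":0,"ax":0,"ay":0,"az":0,"jaw":-1},{"tx":0,"ty":0,"tz":0,"ax":0,"ay":0,"az":0,"jaw":-1},{"tx":0,"ty":0,"tz":0,"ax":0,"ay":0,"az":0,"jaw":-1},{"tx":0,"ty":0,"tz":0,"ax":0,"ay":0,"az":0,"jaw":-1},{"tx":0,"ty":0,"tz":0,"ax":0,"ay":0,"az":0,"jaw":-1},{"tx":0,"ty":0,"tz":0,"ax":0,"ay":0,"az":0,"jaw":-1},{"tx":0,"ty":0,"tz":0,"ax":0,"ay":0,"az":0,"jaw":-1},{"tx":0,"ty":0,"tz":0,"ax":0,"ay":0,"az":0,"jaw":-1}]' 80
```

```text
time: 21.9
ee_pos: [0.5282, -0.2118, 0.049]
tcp_rot: [-179.9, 0.0, 91.0]
wrist_force: [-6.8, -0.1, 9.1]
opening: 0.0231
grasp_force: 80.6
```

```bash
python3 -m handwheel '[{"tx":0,"ty":-0.0009,"tz":0,"ax":0,"ay":0,"az":0,"jaw":-1},{"tx":0,"ty":-0.0009,"tz":0,"ax":0,"ay":0,"az":0,"jaw":-1},{"tx":0.001,"ty":0,"tz":0,"ax":0,"ay":0,"az":0,"jaw":-1},{"tx":0.001,"ty":0,"tz":0,"ax":0,"ay":0,"az":0,"jaw":-1},{"tx":0.001,"ty":0,"tz":0,"ax":0,"ay":0,"az":0,"jaw":-1},{"tx":0.001,"ty":0,"tz":0,"ax":0,"ay":0,"az":0,"jaw":-1},{"tx":0.001,"ty":0,"tz":0,"ax":0,"ay":0,"az":0,"jaw":-1},{"tx":0.001,"ty":0,"tz":0,"ax":0,"ay":0,"az":0,"jaw":-1},{"tx":0.001,"ty":0,"tz":0,"ax":0,"ay":0,"az":0,"jaw":-1},{"tx":0.001,"ty":0,"tz":0,"ax":0,"ay":0,"az":0,"jaw":-1}]' 80
```

```text
time: 23.15
ee_pos: [0.5266, -0.2032, 0.0477]
tcp_rot: [-179.9, -0.1, 91.0]
wrist_force: [-0.2, 0.4, -1.9]
opening: 0.0231
grasp_force: 79.3
```

```bash
python3 -m handwheel '[{"tx":0.0006,"ty":0,"tz":0,"ax":0,"ay":0,"az":0,"jaw":-1},{"tx":0.0006,"ty":0,"tz":0,"ax":0,"ay":0,"az":0,"jaw":-1},{"tx":0,"ty":0,"tz":0.0007,"ax":0,"ay":0,"az":0,"jaw":-1},{"tx":0,"ty":0,"tz":0.0007,"ax":0,"ay":0,"az":0,"jaw":-1},{"tx":0,"ty":0,"tz":0.0007,"ax":0,"ay":0,"az":0,"jaw":-1},{"tx":0,"ty":0,"tz":0.0007,"ax":0,"ay":0,"az":0,"jaw":-1},{"tx":0,"ty":0,"tz":0,"ax":0,"ay":0,"az":0,"jaw":-1},{"tx":0,"ty":0,"tz":0,"ax":0,"ay":0,"az":0,"jaw":-1},{"tx":0,"ty":0,"tz":0,"ax":0,"ay":0,"az":0,"jaw":-1},{"tx":0,"ty":0,"tz":0,"ax":0,"ay":0,"az":0,"jaw":-1}]' 80
```

```text
time: 24.4
ee_pos: [0.5271, -0.2024, 0.0457]
tcp_rot: [180.0, -0.0, 91.0]
wrist_force: [-0.6, 0.5, -2.3]
opening: 0.0225
grasp_force: 79.3
```

```bash
python3 -m handwheel '[{"tx":0,"ty":0,"tz":0.0006,"ax":0,"ay":0,"az":0,"jaw":-1},{"tx":0,"ty":0,"tz":0.0006,"ax":0,"ay":0,"az":0,"jaw":-1},{"tx":0,"ty":0,"tz":0.0006,"ax":0,"ay":0,"az":0,"jaw":-1},{"tx":0,"ty":0,"tz":0.0006,"ax":0,"ay":0,"az":0,"jaw":-1},{"tx":0,"ty":0,"tz":0.0006,"ax":0,"ay":0,"az":0,"jaw":-1},{"tx":0,"ty":0,"tz":0.0006,"ax":0,"ay":0,"az":0,"jaw":-1},{"tx":0,"ty":0,"tz":0,"ax":0,"ay":0,"az":0,"jaw":-1},{"tx":0,"ty":0,"tz":0,"ax":0,"ay":0,"az":0,"jaw":-1},{"tx":0,"ty":0,"tz":0,"ax":0,"ay":0,"az":0,"jaw":-1},{"tx":0,"ty":0,"tz":0,"ax":0,"ay":0,"az":0,"jaw":-1}]' 80
```

```text
time: 25.65
ee_pos: [0.5271, -0.2025, 0.0422]
tcp_rot: [180.0, 0.0, 91.0]
wrist_force: [-1.4, -0.2, -0.1]
opening: 0.0227
grasp_force: 79.2
```

```bash
python3 -m handwheel '[{"tx":0,"ty":0,"tz":0.0003,"ax":0,"ay":0,"az":0,"jaw":-1},{"tx":0,"ty":0,"tz":0.0003,"ax":0,"ay":0,"az":0,"jaw":-1},{"tx":0,"ty":0,"tz":0.0002,"ax":0,"ay":0,"az":0,"jaw":-1},{"tx":0,"ty":0,"tz":0.0002,"ax":0,"ay":0,"az":0,"jaw":-1},{"tx":0,"ty":0,"tz":0,"ax":0,"ay":0,"az":0,"jaw":-1},{"tx":0,"ty":0,"tz":0,"ax":0,"ay":0,"az":0,"jaw":-1},{"tx":0,"ty":0,"tz":0,"ax":0,"ay":0,"az":0,"jaw":-1},{"tx":0,"ty":0,"tz":0,"ax":0,"ay":0,"az":0,"jaw":-1},{"tx":0,"ty":0,"tz":0,"ax":0,"ay":0,"az":0,"jaw":-1},{"tx":0,"ty":0,"tz":0,"ax":0,"ay":0,"az":0,"jaw":-1}]' 80
```

```text
time: 26.9
ee_pos: [0.5271, -0.2025, 0.0422]
tcp_rot: [180.0, 0.0, 91.0]
wrist_force: [-5.9, 1.7, 10.1]
opening: 0.0228
grasp_force: 80.7
```

```bash
python3 -m handwheel '[{"tx":0,"ty":0,"tz":0.0002,"ax":0,"ay":0,"az":0,"jaw":-1},{"tx":0,"ty":0,"tz":0.0001,"ax":0,"ay":0,"az":0,"jaw":-1},{"tx":0,"ty":0,"tz":0,"ax":0,"ay":0,"az":0,"jaw":-1},{"tx":0,"ty":0,"tz":0,"ax":0,"ay":0,"az":0,"jaw":-1},{"tx":0,"ty":0,"tz":0,"ax":0,"ay":0,"az":0,"jaw":-1},{"tx":0,"ty":0,"tz":0,"ax":0,"ay":0,"az":0,"jaw":-1},{"tx":0,"ty":0,"tz":0,"ax":0,"ay":0,"az":0,"jaw":-1},{"tx":0,"ty":0,"tz":0,"ax":0,"ay":0,"az":0,"jaw":-1},{"tx":0,"ty":0,"tz":0,"ax":0,"ay":0,"az":0,"jaw":-1},{"tx":0,"ty":0,"tz":0,"ax":0,"ay":0,"az":0,"jaw":-1}]' 80
python3 - <<'E'
from h import *
F=[]
for k in range(4):
    c=snap("side" if k==0 else "wrist",f"pics/e{k}.png"); F.append(telemetry.get_obs()["wrist_force"])
print(np.mean(F,0)); st()
i=cv2.imread("pics/e0.png")[150:230,300:420]; j=cv2.imread("pics/e3.png")
a=cv2.resize(i,(600,400),interpolation=cv2.INTER_CUBIC)
cv2.imwrite("pics/e.png",a)
E
```

```text
time: 28.15
ee_pos: [0.5271, -0.2025, 0.0422]
tcp_rot: [180.0, 0.0, 91.0]
wrist_force: [-6.1, 2.4, 12.1]
opening: 0.0228
grasp_force: 81.0
[-5.75741423  2.64339803 12.03409101]
{'time': 28.35, 'q': [-21.0127, 7.5136, -8.117, 74.3206, 0.0004, 68.0061], 'ee_pos': [0.5271, -0.2025, 0.0422], 'tcp_rot': [179.9545, 0.0179, 90.9812], 'wrist_force': [-5.9337, 2.4223, 12.4589], 'torque': [0.5233, 1.2814, 0.009], 'opening': 0.023, 'grasp_force': 80.9766}
```

View pics/e.png

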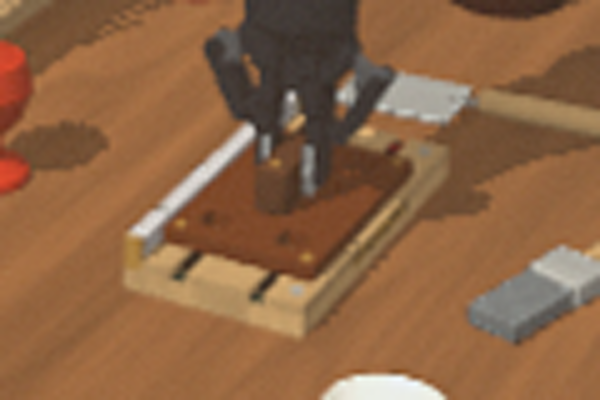

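View pics/e3.png

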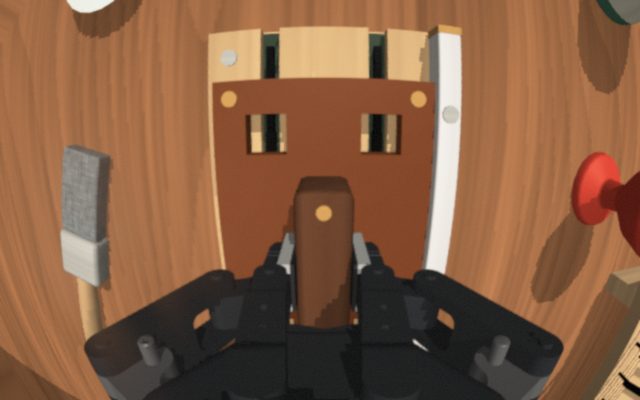

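The cover lies flat on the jig, with its right edge parallel to the fence (col ~430) and its front edge at row ~80. The force is 12 N, so I'll add a touch.

```bash
python3 -m handwheel '[{"tx":0,"ty":0,"tz":0.0002,"ax":0,"ay":0,"az":0,"jaw":-1},{"tx":0,"ty":0,"tz":0,"ax":0,"ay":0,"az":0,"jaw":-1},{"tx":0,"ty":0,"tz":0,"ax":0,"ay":0,"az":0,"jaw":-1},{"tx":0,"ty":0,"tz":0,"ax":0,"ay":0,"az":0,"jaw":-1},{"tx":0,"ty":0,"tz":0,"ax":0,"ay":0,"az":0,"jaw":-1},{"tx":0,"ty":0,"tz":0,"ax":0,"ay":0,"az":0,"jaw":-1},{"tx":0,"ty":0,"tz":0,"ax":0,"ay":0,"az":0,"jaw":-1},{"tx":0,"ty":0,"tz":0,"ax":0,"ay":0,"az":0,"jaw":-1},{"tx":0,"ty":0,"tz":0,"ax":0,"ay":0,"az":0,"jaw":-1},{"tx":0,"ty":0,"tz":0,"ax":0,"ay":0,"az":0,"jaw":-1}]' 80
python3 - <<'E'
from h import *
o=st(); f=o["wrist_force"][2]
if 12.5<f<17: print(workorder.job_done())
E
```

```text
time: 29.6
ee_pos: [0.5271, -0.2025, 0.0422]
tcp_rot: [179.9, 0.0, 91.0]
wrist_force: [-6.6, 2.3, 12.9]
opening: 0.0228
grasp_force: 81.2
{'time': 29.6, 'q': [-21.0136, 7.508, -8.1242, 74.3132, -0.0006, 68.0021], 'ee_pos': [0.5271, -0.2025, 0.0422], 'tcp_rot': [179.9496, 0.0211, 90.9843], 'wrist_force': [-6.6267, 2.2906, 12.949], 'torque': [0.5325, 1.4448, -0.0511], 'opening': 0.0228, 'grasp_force': 81.1897}
the job is handed in; nothing more can be done
None
```

I pressed both chopsticks flush, seated the cover on the locating pin flat against the jig beside the fence, and handed the job in at 29.6 s with the handle still gripped and the cover pressed down with about 13 N at the wrist (about 15 N on the jig with the cover's weight).

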